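Seat the keyed control bushing in the guitar's hand-cut pocket and clip it in

ROBOT

A 6-joint arm with a two-finger parallel gripper is mounted at the origin on the work surface. World frame = base frame: x ahead of the robot, y to its left, z up, the work surface at z = 0. Lengths are in m, angles in rad, forces in N, time in s.
With the tool pointing down it reaches from about 0.375 to 0.9 m from the base axis. Payload 3.1 kg.
Tool frame: the origin (TCP) lies midway between the tips of the shut fingers; the grasp point (between the pads) lies 19 mm behind it; z points along the fingers, x is the direction in which the jaws open and shut, and the axes are right-handed (so a half turn about z gives the same grasp; the last joint's range is limited). The gripper opens to 87 mm and grips with 3 to 60 N. Pads are 19 mm wide; open, the fingers measure 117 mm over their backs; the gripper's body (75 mm by 190 mm) begins 51 mm behind the grasp point.
Start: joints at [-1.425, 0.527, 1.433, -0, 1.181, -0.178], TCP at [0.199, -0.592, 0.223] pointing down, gripper open.
Joint ranges: [-3.08, 3.08], [-0.75, 2.2], [0.22, 2.44], [-1.43, 4.57], [0, 2.65], [-2.85, 2.85]. Speed limits (rad/s): [2.79, 2.79, 3.14, 3.14, 3.14, 3.14].

INTERFACE

Orientations are given as a unit quaternion [x, y, z, w].
In Python, from rig import * gives the robot as it stands.
- The arm moves only by the tool drive_tool, never from a script. Its argument "plan" is a list of rows, each an object with "offset": the shift along the tool's x, y, z in cm, a list of three; "delta_rot": the turn, a rotation vector about the tool's x, y, z in degrees, a list of three; "jaw": the finger opening in cm, from 0 to 8.7. In form: [{"offset": [dx, dy, dz], "delta_rot": [wx, wy, wz], "jaw": jaw}, ...]. A call has exactly 8 rows; each row is the pose to reach, as a shift and turn from the pose commanded when the call began, along the tool's axes at that moment; what a row does not reach only later rows make up. A row lasts 1/12 s, in which the tool goes at most 41.7 mm and 7.16 degrees, less where a joint would pass 70% of its speed; a pose out of reach is approached as far as the arm can. A call with a gripper value outside its range is refused whole. The fingers move at their own pace and stop on an object; "squeeze" is the grip in N (left out, the last holds). Time passes only in rows, so rows that repeat a pose let the fingers close, or fill a call up. It gives the time, the measured TCP pose, the force and the opening at its end, in the units of the state.
- get_obs(): the state, without advancing time (a new reading comes with each control period).
- camera(name): name is "scene" or "side" or "wrist"; returns the picture (384x512x3 uint8, red, green, blue); there is no depth.
- calibration(name): a dict with "K" (3x3 intrinsics, pixels), "distortion" ([k1, k2, p1, p2, k3] as OpenCV has them; the pictures are not rectified), "pose" (4x4, takes a point from camera to world coordinates); the wrist camera has in their place "tool_from_camera" (4x4, takes a point from camera to tool coordinates, whose origin is the TCP and whose axes are the tool frame's). Camera axes: x right, y down, z forward; pixel columns grow to the right and rows downward; lengths in m; the calibration is good to about 2 mm. A picture is of the moment at which its call begins: read the wrist's pose just before it. calibration takes no time and is no camera call.
- hand_in(): hands the job in, once; it reports no verdict.
The state is a dict: "time": time; "q": joint angles; "joint_velocities": joint speeds; "joint_torque": joint torques, N m; "position": TCP position; "tool_rot": TCP orientation; "ft_force": force on the tool from outside, world axes, zero at the start; "moment": the same for the moment, N m; "grip_width": finger opening in m.
Only numpy, scipy, OpenCV 4.12 (cv2) and the standard library are available. Lean on these libraries where they do the work, as an engineer would, in place of code of your own. Each camera call takes 0.05 s, during which the arm holds its last target.

TASK

Take the aluminium bushing out of its wooden stand and feel it gently into the keyed pocket in the guitar's control cavity, shifting and turning it until the key drops in and the flange lies flat on the pocket's face. The pocket was cut by hand, so it is a little off its mark: do not force the bushing. Then swing the steel clip fully over the flange until it stops, let go, and leave the screwdriver, cork block and jar where they are.

Things in the scene. Friction and masses are not known exactly. Their poses are not given: they have to be found in the camera images.
- bushing: Loose aluminium bushing, 140 g (+-30%). Origin: centre of its flange's underside; z up its axis, x towards the key. Flange 56 mm across, 5 mm thick (z 0 to 5), with a pointer tab 7 mm wide above the key, out to 34 mm from the axis. Above: square shank to grip, 18 x 18 mm, flats facing x and y, z 5 to 38 mm. Below: round pilot 24 mm across to z -10, tapering to 17 mm at its end, z -16.
- key (a point): Middle of the bushing's key: a lug 8 mm wide under the flange at +x, out to 20 mm from the axis, z -6 to 0 mm. The pilot enters the bore first, at any turn. With the key off the keyway, the key rides on the pocket's face, flange underside 6 mm above it; in line with it, it drops until the flange lies on the face (bushing origin at the face's height).
- stand: Fixed square wooden frame on the bench, 76 mm outside, 45 mm inside, 20 mm high; the bushing hangs in it, upright, flange on its top face. Origin: centre of its underside.
- guitar: Fixed dark red guitar body lying back up, 45 mm thick, 430 mm long (its y), up to 316 mm wide (its x). Origin: on the bench under the centre of the control cavity, z up. The cavity: an 84 x 84 mm square opening, 8 mm deep. Its floor is the face of a fixed pale wooden block with the keyed pocket. Body's edge about 100 mm from the origin on the -x and -y sides, farther on the others.
- pocket_mark (a point): Where the drawing puts the pocket: centre of the cavity, on the block's face, 37 mm above the bench; axes as the guitar's. Real pocket: bore 26.5 mm across and 25 mm deep, its centre up to 3 mm off this mark in x and in y, with a keyway 10.5 mm wide on its +x side, out to 21.5 mm, turned up to 0.35 rad either way from the mark's x. Pushes of 4 to 12 N suffice; over 35 N spoils the wood.
- clip (a joint): Flat steel clip turning on an upright pivot on the guitar's back, 62 mm from the cavity's centre along the guitar's -y. 0: over the flange, at its stop, pointing to the guitar's +y; grows anticlockwise from above to 1.6 rad (points to the guitar's -x, clear). Blade 12 mm wide, 45 to 51 mm above the bench, reaches 40 mm from the pivot; passes 3 mm above a seated flange, blocked by one riding on its key.
- clip_post (a point): Top centre of the clip's upright round steel post, 12 mm thick, 27 mm high above the blade (top 78 mm above the bench), 30 mm from the pivot. Friction holds the clip where it is left: about 1.5 N at the post to move it.
- screwdriver: Loose screwdriver with a red handle, 190 mm long, lying on the bench: leave it alone.
- cork_block: Loose cork sanding block, 100 x 55 x 35 mm: leave it alone.
- jar: Loose amber jar with a steel lid, 56 mm across, 75 mm high: leave it alone.
Things that resemble listed ones, but are neither listed nor needed, are in the scene too. Leave any blue or yellow look-alike of the bushing alone.

How it is judged:
By the outcome, as a careful person would: the job done as asked, in the order asked, and still so for the second after the job is handed in, with the robot touching nothing.
It also fails if it takes over 72 s, if anything falls off the work surface, if the arm or the gripper's body presses on something with over 40 N, if the wrist force passes 120 N, or if a joint passes its speed limit or range.

## Working session

There is one attempt and no reset: what is moved stays moved. The work goes in short steps, Python scripts to look and compute and a tool call to move; the robot and the scene stay as the last step left them, time stands still between calls to the robot, and variables do not carry over. Pictures are saved under pics/ and viewed, and the job is handed in when it is done.

Besides the shell and the picture viewer there is one more tool, called as a command line: name --argument value ..., lists and objects as JSON in quotes. drive_tool: Moves the arm, as the interface text tells. Its arguments: {"type":"object","properties":{"plan":{"type":"array","items":{"type":"object","properties":{"offset":{"type":"array","items":{"type":"number"}},"delta_rot":{"type":"array","items":{"type":"number"}},"jaw":{"type":"number"}}}},"squeeze":{"type":"number"}},"required":["plan"]}

```bash
ls; mkdir -p pics
python3 - <<'E'
from rig import *
import cv2
print(get_obs())
for n in ["scene","side","wrist"]:
    im=camera(n); cv2.imwrite(f"pics/{n}0.png",im[:,:,::-1]); print(n,calibration(n))
E
```

```text
pics
{'time': 0.0, 'q': array([-1.42450725e+00,  5.28456762e-01,  1.43386555e+00, -3.54296914e-05,
        1.18139290e+00, -1.78496073e-01]), 'joint_velocities': array([-0.00021833,  0.00105046,  0.00049683, -0.0008562 , -0.00038127,
       -0.00161108]), 'joint_torque': array([-9.03128512e-04, -4.40043783e+01, -1.76590240e+01,  6.31198031e-02,
        5.82508149e-02, -1.52128173e-04]), 'position': array([ 0.19935561, -0.59160002,  0.2215891 ]), 'tool_rot': array([ 8.12131907e-01, -5.83472912e-01, -7.50023581e-04, -7.51027922e-04]), 'ft_force': array([-0.1907016 , -0.18448942,  0.43572446]), 'moment': array([-0.06083805, -0.03165315, -0.01797087]), 'grip_width': 0.08717152578755488}
scene {'K': array([[439.67428937,   0.        , 252.51248309],
       [  0.        , 439.67428937, 192.65432005],
       [  0.        ,   0.        ,   1.        ]]), 'distortion': array([0.00544745, 0.        , 0.        , 0.        , 0.        ]), 'pose': array([[ 0.47796209,  0.58337281, -0.65667983,  1.19637836],
       [ 0.87824066, -0.30404822,  0.3691179 , -0.58646633],
       [ 0.01567102, -0.7531
[... 520 characters left out ...]
28567,  0.73011227],
       [ 0.        ,  0.        ,  0.        ,  1.        ]])}
wrist {'K': array([[276.40696429,   0.        , 252.81953153],
       [  0.        , 276.40696429, 188.6446977 ],
       [  0.        ,   0.        ,   1.        ]]), 'distortion': array([-0.05139304,  0.        ,  0.        ,  0.        ,  0.        ]), 'tool_from_camera': array([[ 9.99999877e-01,  3.84578803e-04,  3.12943909e-04,
        -1.28892774e-03],
       [-4.48490768e-04,  9.70721074e-01,  2.40209067e-01,
        -6.53036349e-02],
       [-2.11401932e-04, -2.40209178e-01,  9.70721127e-01,
        -1.61632355e-01],
       [ 0.00000000e+00,  0.00000000e+00,  0.00000000e+00,
         1.00000000e+00]])}
```

View pics/scene0.png

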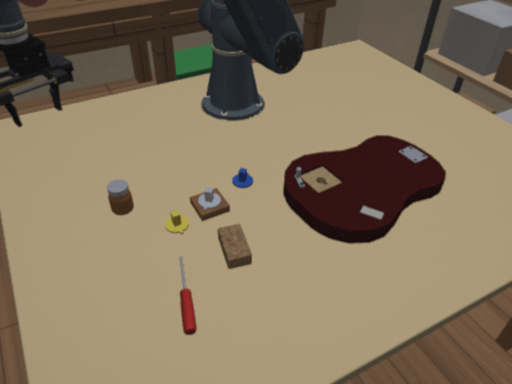

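View pics/side0.png

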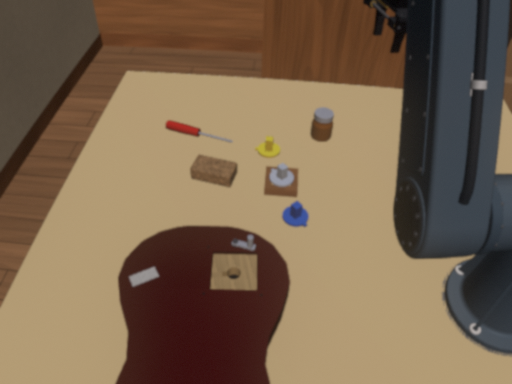

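View pics/wrist0.png

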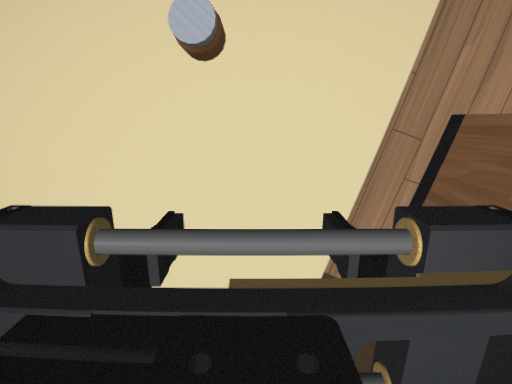

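Candidates for the bushing in the scene view: grey in a wooden frame at (209,198), blue look-alike at (243,178), yellow look-alike at (177,221). I choose the grey one in the stand and check it in a crop.

Run:
```python
import cv2,numpy as np
a=cv2.imread('pics/scene0.png'); b=cv2.imread('pics/side0.png')
def c(im,x0,y0,x1,y1,w=390): 
    r=im[y0:y1,x0:x1]; return cv2.resize(r,(w,int(w*(y1-y0)/(x1-x0))),interpolation=cv2.INTER_CUBIC)
L=np.vstack([np.hstack([c(a,180,175,240,220),c(b,255,155,315,200)]),np.hstack([c(a,285,155,350,200),c(b,205,230,270,275)])])
print(L.shape);cv2.imwrite('pics/crop0.png',L)
```

```text
(562, 780, 3)
```

View pics/crop0.png

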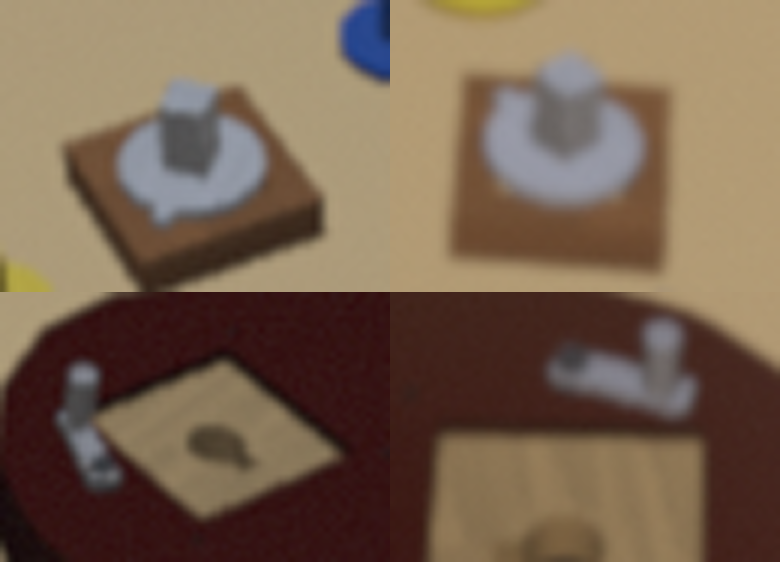

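The choice is right: the crop shows a grey bushing with a square shank and tab, flange centre near scene (209.5,200) and tab at (205,207.5). In the pocket crop the keyway points toward scene lower right. The clip is swung clear, with its post at scene (298,172).

```bash
cat > h.py <<'E'
from rig import *
import numpy as np, cv2
from scipy.spatial.transform import Rotation as R
def T_tool(o=None):
    o=o or get_obs(); T=np.eye(4);T[:3,:3]=R.from_quat(o['tool_rot']).as_matrix();T[:3,3]=o['position'];return T
def ray(name,uv,T=None):
    c=calibration(name)
    P=c['pose'] if 'pose' in c else T@c['tool_from_camera']
    n=cv2.undistortPoints(np.array(uv,float).reshape(-1,1,2),c['K'],c['distortion']).reshape(-1,2)
    d=np.c_[n,np.ones(len(n))]@P[:3,:3].T
    return P[:3,3],d
def onplane(name,uv,z,T=None):
    o,d=ray(name,uv,T); return o+d*((z-o[2])/d[:,2])[:,None]
def proj(name,X,T=None):
    c=calibration(name); P=c['pose'] if 'pose' in c else T@c['tool_from_camera']
    Pi=np.linalg.inv(P); r=cv2.Rodrigues(Pi[:3,:3])[0]
    return cv2.projectPoints(np.array(X,float).reshape(-1,1,3),r,Pi[:3,3],c['K'],c['distortion'])[0].reshape(-1,2)
E
python3 - <<'E'
from h import *
np.set_printoptions(precision=4,suppress=True)
print('tool\n',T_tool()[:3])
print('flange',onplane('scene',[[209.5,200.1],[204.9,207.6]],.025),onplane('side',[[281.9,178.1],[272.7,170.4]],.025))
# cavity corners on back z=.045, scene crop bottom-left: scale 6, origin(285,155), crop y off 292
s=lambda x,y:[285+x/6,155+(y-292)/6]
print('cav',onplane('scene',[s(228,355),s(345,457),s(205,520),s(95,412)],.040))
t=lambda x,y:[205+(x-390)/6,230+(y-292)/6]
print('cavside',onplane('side',[[211,254],[257,254],[257.5,290.5],[211,290]],.040))
print('post',onplane('scene',[s(84,370)],.078),onplane('side',[t(662,325)],.078))
print('pivot',onplane('scene',[s(103,465)],.051),onplane('side',[t(573,358)],.051))
print('bore',onplane('scene',[s(212,442),s(248,462)],.037))
E
```

```text
tool
 [[ 0.3191 -0.9477 -0.0002  0.1994]
 [-0.9477 -0.3191  0.0017 -0.5918]
 [-0.0017 -0.0003 -1.      0.2218]]
flange [[ 0.4369 -0.282   0.025 ]
 [ 0.4567 -0.3032  0.025 ]] [[ 0.4356 -0.2792  0.025 ]
 [ 0.4582 -0.3028  0.025 ]]
cav [[ 0.4668  0.0396  0.04  ]
 [ 0.5488  0.0424  0.04  ]
 [ 0.5548 -0.0348  0.04  ]
 [ 0.4734 -0.036   0.04  ]]
cavside [[ 0.5618 -0.0384  0.04  ]
 [ 0.4741 -0.0479  0.04  ]
 [ 0.4664  0.0329  0.04  ]
 [ 0.5496  0.0408  0.04  ]]
post [[ 0.4857 -0.0536  0.078 ]] [[ 0.4889 -0.0614  0.078 ]]
pivot [[ 0.5158 -0.061   0.051 ]] [[ 0.5177 -0.0663  0.051 ]]
bore [[ 0.5112 -0.      0.037 ]
 [ 0.5295  0.0059  0.037 ]]
```

```bash
cat >> h.py <<'E'
np.set_printoptions(precision=4,suppress=True)
def to(x,y,z,yawdeg,o=None):
    "cm offset in tool axes and wz deg for target pose, tool straight down"
    T=T_tool(o); off=T[:3,:3].T@(np.array([x,y,z])-T[:3,3])*100
    a=np.radians(yawdeg); Rd=np.array([[np.cos(a),np.sin(a),0],[np.sin(a),-np.cos(a),0],[0,0,-1]])
    rv=R.from_matrix(T[:3,:3].T@Rd).as_rotvec(degrees=True)
    print('off cm',off.round(2),'rot deg',rv.round(2))
def st():
    o=get_obs();T=T_tool(o);print('t %.2f'%o['time'],'pos',o['position'],'yaw %.2f'%np.degrees(np.arctan2(T[1,0],T[0,0])),'zax',T[:3,2],'F',o['ft_force'],'M',o['moment'],'w %.4f'%o['grip_width'])
E
python3 -c "
from h import *
st();to(.42,-.295,.2,-46.5)"
```

```text
t 0.15 pos [ 0.1994 -0.5918  0.2218] yaw -71.39 zax [-0.0002  0.0017 -1.    ] F [-0.3183  0.1991 -0.3381] M [ 0.0086 -0.0309 -0.0218] w 0.0869
off cm [-21.08 -30.38   2.22] rot deg [ -0.04   0.09 -24.89]
```

drive_tool --plan '[{"offset":[-2.6,-3.8,0.3],"delta_rot":[0,0,-3.1],"jaw":8.7},{"offset":[-5.2,-7.6,0.6],"delta_rot":[0,0,-6.2],"jaw":8.7},{"offset":[-7.8,-11.4,0.9],"delta_rot":[0,0,-9.3],"jaw":8.7},{"offset":[-10.4,-15.2,1.2],"delta_rot":[0,0,-12.4],"jaw":8.7},{"offset":[-13,-19,1.5],"delta_rot":[0,0,-15.5],"jaw":8.7},{"offset":[-15.6,-22.8,1.8],"delta_rot":[0,0,-18.6],"jaw":8.7},{"offset":[-18.2,-26.6,2.1],"delta_rot":[0,0,-21.7],"jaw":8.7},{"offset":[-21,-30.4,2.2],"delta_rot":[0,0,-24.9],"jaw":8.7}]'

```text
time: 0.82
position: [0.3998, -0.3243, 0.2017]
tool_rot: [0.919, -0.394, -0.0, -0.0]
ft_force: [0.8, -0.4, -0.7]
grip_width: 0.0868
```

```bash
python3 -c "
from h import *
st();im=camera('wrist');cv2.imwrite('pics/w1.png',im[:,:,::-1]);st()"
```

```text
t 0.82 pos [ 0.3998 -0.3243  0.2017] yaw -46.36 zax [-0.0002  0.0004 -1.    ] F [ 0.7686 -0.3543 -0.6533] M [-0.0294 -0.0508  0.0621] w 0.0868
t 0.87 pos [ 0.4026 -0.3167  0.2012] yaw -45.99 zax [ 0.0009  0.0076 -1.    ] F [ 2.3987  3.5639 -0.3058] M [ 0.156  -0.1429  0.0305] w 0.0875
```

View pics/w1.png

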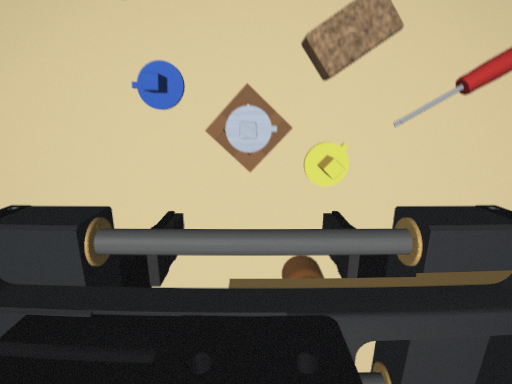

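The wrist view shows the bushing at (249,129) with its tab at (274,129), blue at (160,84) and yellow at (327,163). The arm was still settling, so I look again.

Run:
```python
from h import *
for i in range(3): camera('wrist')
o=get_obs();st();im=camera('wrist');st();cv2.imwrite('pics/w2.png',im[:,:,::-1])
T=T_tool(o)
hsv=cv2.cvtColor(im,cv2.COLOR_RGB2HSV)
m=((hsv[...,1]<70)&(hsv[...,2]>110)).astype(np.uint8); m[200:]=0
n,l,s,c=cv2.connectedComponentsWithStats(m)
for i in range(1,n):
    if s[i,4]>150:
        mm=(l==i).astype(np.uint8); op=cv2.morphologyEx(mm,cv2.MORPH_OPEN,cv2.getStructuringElement(cv2.MORPH_ELLIPSE,(17,17)))
        print(s[i],c[i])
        cn=max(cv2.findContours(op,0,2)[0],key=cv2.contourArea); e=cv2.fitEllipse(cn); print('ell',e)
        tab=cv2.morphologyEx(((mm>0)&(op==0)).astype(np.uint8),cv2.MORPH_OPEN,np.ones((3,3)))
        ys,xs=np.nonzero(tab); print('tab',xs.mean(),ys.mean(),len(xs))
        p=onplane('wrist',[e[0],[xs.mean(),ys.mean()]],.025,T);print(p, np.degrees(np.arctan2(*(p[1]-p[0])[[1,0]])))
r=cv2.resize(im[90:170,200:300],(800,640)[:2] if 0 else (750,600),interpolation=cv2.INTER_CUBIC);cv2.imwrite('pics/w2c.png',r[:,:,::-1])
```

```text
t 1.02 pos [ 0.3996 -0.3251  0.2019] yaw -46.32 zax [-0.0004 -0.0003 -1.    ] F [-0.333  -0.2135 -0.1143] M [-0.0546 -0.0704 -0.0298] w 0.0869
t 1.07 pos [ 0.3991 -0.3264  0.202 ] yaw -46.45 zax [-0.0001 -0.0008 -1.    ] F [-0.4001  0.3118 -0.5534] M [-0.0083 -0.0034 -0.0206] w 0.0870
[391  85  73  44 493] [426.1055 106.9452]Traceback (most recent call last):
  File "<stdin>", line 12, in <module>
ValueError: max() iterable argument is empty
```

```bash
cat > m2.py <<'E'
from h import *
im=cv2.imread('pics/w2.png')[:,:,::-1].copy()
print(im[122,236],im[129,248],im[105,250])
T=np.eye(4);T[:3,:3]=R.from_euler('z',-46.32,degrees=True).as_matrix()@np.diag([1,-1,-1]);T[:3,3]=[.3996,-.3251,.2019]
m=((im[...,2].astype(int)>=im[...,0]-5)&(im[...,2]>110)).astype(np.uint8); m[200:]=0
m[:,:195]=0
m[:,310:]=0
n,l,s,c=cv2.connectedComponentsWithStats(m)
i=1+np.argmax(s[1:,4]); mm=(l==i).astype(np.uint8); print(s[i])
op=cv2.morphologyEx(mm,cv2.MORPH_OPEN,cv2.getStructuringElement(cv2.MORPH_ELLIPSE,(17,17)))
cn=max(cv2.findContours(op,0,2)[0],key=cv2.contourArea); e=cv2.fitEllipse(cn); print('ell',e)
ys,xs=np.nonzero((mm>0)&(op==0)); k=xs>e[0][0]+20; xs,ys=xs[k],ys[k];print('tab',xs.mean(),ys.mean(),len(xs))
p=onplane('wrist',[e[0],[xs.mean(),ys.mean()]],.025,T);print(p, np.degrees(np.arctan2(*(p[1]-p[0])[[1,0]])))
r=cv2.resize(im[90:170,200:300],(750,600),interpolation=cv2.INTER_CUBIC);cv2.imwrite('pics/w2c.png',r[:,:,::-1])
E
python3 m2.py
```

```text
[186 195 210] [180 189 202] [142 134 129]
[ 225  105   52   48 1735]
ell ((247.89328002929688, 128.61068725585938), (45.40774917602539, 46.03355407714844), 161.45172119140625)
tab 273.77777777777777 128.55555555555554 27
[[ 0.4355 -0.2812  0.025 ]
 [ 0.457  -0.3036  0.025 ]] -46.13834312845268
```

View pics/w2c.png

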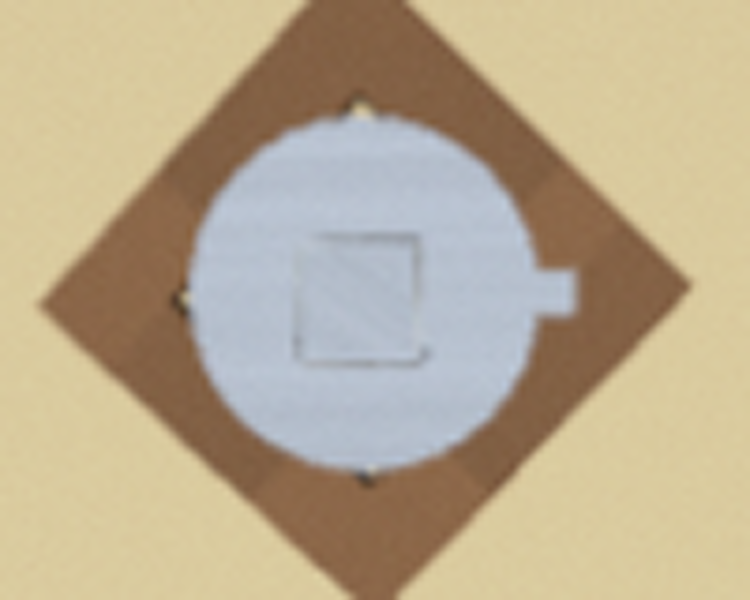

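```bash
python3 -c "
from h import *
st();to(.4355,-.281,.08,-46.3)"
```

```text
t 1.07 pos [ 0.3991 -0.3264  0.202 ] yaw -46.45 zax [-0.0001 -0.0008 -1.    ] F [-0.4001  0.3118 -0.5534] M [-0.0083 -0.0034 -0.0206] w 0.0870
off cm [-0.79 -5.77 12.2 ] rot deg [ 0.04 -0.03 -0.15]
```

drive_tool --plan '[{"offset":[-0.2,-1.2,2.5],"delta_rot":[0,0,0],"jaw":8.7},{"offset":[-0.3,-2.4,5.0],"delta_rot":[0,0,0],"jaw":7.5},{"offset":[-0.5,-3.6,7.5],"delta_rot":[0,0,0],"jaw":6.5},{"offset":[-0.7,-4.8,10],"delta_rot":[0,0,0],"jaw":6},{"offset":[-0.8,-5.8,12.2],"delta_rot":[0,0,0],"jaw":6},{"offset":[-0.8,-5.8,12.2],"delta_rot":[0,0,0],"jaw":6},{"offset":[-0.8,-5.8,12.2],"delta_rot":[0,0,0],"jaw":6},{"offset":[-0.8,-5.8,12.2],"delta_rot":[0,0,0],"jaw":6}]'

```text
time: 1.73
position: [0.4356, -0.2825, 0.0808]
tool_rot: [0.918, -0.396, 0.001, 0.001]
ft_force: [0.4, 0.4, -0.5]
grip_width: 0.0607
```

Run:
```python
from h import *
st();to(.4355,-.281,.029,-46.3)
im=camera('wrist');cv2.imwrite('pics/w3.png',im[:,:,::-1]);st();to(.4355,-.281,.029,-46.3)
```

```text
t 1.73 pos [ 0.4356 -0.2825  0.0808] yaw -46.60 zax [ 0.0012 -0.0016 -1.    ] F [ 0.4495  0.4133 -0.4611] M [-0.0318 -0.0375  0.0578] w 0.0607
off cm [-0.12 -0.09  5.18] rot deg [ 0.01 -0.11 -0.3 ]
t 1.78 pos [ 0.4359 -0.2826  0.0812] yaw -46.60 zax [ 0.002  -0.0023 -1.    ] F [-0.5993 -0.7048  0.1387] M [-0.0302 -0.066   0.0401] w 0.0599
off cm [-0.15 -0.08  5.22] rot deg [ 0.01 -0.17 -0.3 ]
```

View pics/w3.png

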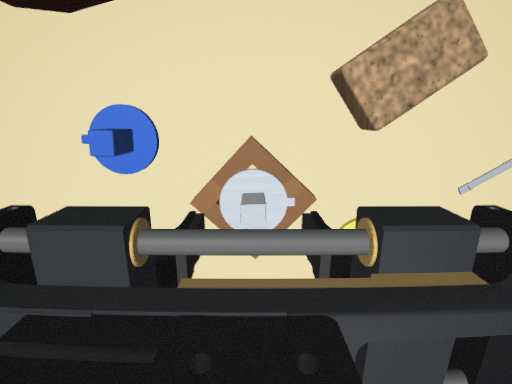

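The fingers straddle the bushing, its shank top at about (254,210), midway between the fingers. I descend and close gently.

drive_tool --plan '[{"offset":[-0.05,-0.05,1.3],"delta_rot":[0,0,0],"jaw":5},{"offset":[-0.1,-0.1,2.6],"delta_rot":[0,0,0],"jaw":5},{"offset":[-0.1,-0.1,3.9],"delta_rot":[0,0,0],"jaw":4},{"offset":[-0.1,-0.1,4.8],"delta_rot":[0,0,0],"jaw":4},{"offset":[-0.1,-0.1,5.1],"delta_rot":[0,0,0],"jaw":4},{"offset":[-0.1,-0.1,5.1],"delta_rot":[0,0,0],"jaw":2.5},{"offset":[-0.1,-0.1,5.1],"delta_rot":[0,0,0],"jaw":1.5},{"offset":[-0.1,-0.1,5.1],"delta_rot":[0,0,0],"jaw":1}]' --squeeze 15

```text
time: 2.45
position: [0.4361, -0.2796, 0.0297]
tool_rot: [0.919, -0.395, 0.001, 0.0]
ft_force: [0.2, 0.3, 1.0]
grip_width: 0.0273
```

drive_tool --plan '[{"offset":[0,0,0],"delta_rot":[0,0,0],"jaw":1},{"offset":[0,0,0],"delta_rot":[0,0,0],"jaw":1},{"offset":[0,0,0],"delta_rot":[0,0,0],"jaw":1},{"offset":[0,0,-0.5],"delta_rot":[0,0,0],"jaw":1},{"offset":[0,0,-1.5],"delta_rot":[0,0,0],"jaw":1},{"offset":[0,0,-3.0],"delta_rot":[0,0,0],"jaw":1},{"offset":[0,0,-4.5],"delta_rot":[0,0,0],"jaw":1},{"offset":[0,0,-6],"delta_rot":[0,0,0],"jaw":1}]' --squeeze 25

```text
time: 3.12
position: [0.4351, -0.2783, 0.0899]
tool_rot: [0.919, -0.395, -0.001, -0.0]
ft_force: [-0.1, -0.2, -2.1]
grip_width: 0.0177
```

Run:
```python
from h import *
st()
im=camera('wrist');cv2.imwrite('pics/w4.png',im[:,:,::-1]);st()
T=T_tool()
to(.53,-.06,.16,-46.3+50)
```

```text
t 3.12 pos [ 0.4351 -0.2783  0.0899] yaw -46.49 zax [-0.0011  0.0012 -1.    ] F [-0.0644 -0.1947 -2.1139] M [-0.0606 -0.0179 -0.0206] w 0.0177
t 3.17 pos [ 0.4365 -0.2795  0.0924] yaw -46.47 zax [ 0.0027 -0.0026 -1.    ] F [ 0.9327  0.3204 -0.5679] M [-0.0787 -0.0458 -0.0228] w 0.0180
off cm [ -9.45 -21.9   -6.79] rot deg [  0.08  -0.2  -50.17]
```

View pics/w4.png

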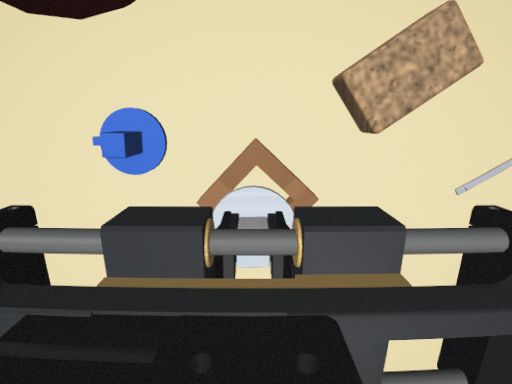

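Grip opening is 18 mm, so the shank is held, and the flange hangs level in the view. Next I move beside the pocket to look at it.

Run:
```python
from h import *
to(.512,-.06,.16,4)
```

```text
off cm [-10.69 -20.59  -6.79] rot deg [  0.08  -0.2  -50.47]
```

drive_tool --plan '[{"offset":[-1,-2,-1.5],"delta_rot":[0,0,-5],"jaw":1},{"offset":[-2.4,-4.6,-3.5],"delta_rot":[0,0,-12],"jaw":1},{"offset":[-4,-7.7,-5.2],"delta_rot":[0,0,-19],"jaw":1},{"offset":[-5.6,-10.8,-6.8],"delta_rot":[0,0,-26],"jaw":1},{"offset":[-7.2,-13.9,-6.8],"delta_rot":[0,0,-33],"jaw":1},{"offset":[-8.8,-17,-6.8],"delta_rot":[0,0,-40],"jaw":1},{"offset":[-10,-19.3,-6.8],"delta_rot":[0,0,-46],"jaw":1},{"offset":[-10.7,-20.6,-6.8],"delta_rot":[0,0,-50.5],"jaw":1}]'

```text
time: 3.83
position: [0.5111, -0.0562, 0.1571]
tool_rot: [0.999, 0.039, -0.0, -0.001]
ft_force: [0.5, -0.3, -2.6]
grip_width: 0.0181
```

drive_tool --plan '[{"offset":[0,0,0],"delta_rot":[0,0,0],"jaw":1},{"offset":[0,0,0],"delta_rot":[0,0,0],"jaw":1},{"offset":[0,0,0],"delta_rot":[0,0,0],"jaw":1},{"offset":[0,0,0],"delta_rot":[0,0,0],"jaw":1},{"offset":[0,0,0],"delta_rot":[0,0,0],"jaw":1},{"offset":[0,0,0],"delta_rot":[0,0,0],"jaw":1},{"offset":[0,0,0],"delta_rot":[0,0,0],"jaw":1},{"offset":[0,0,0],"delta_rot":[0,0,0],"jaw":1}]'

```text
time: 4.5
position: [0.5113, -0.06, 0.1569]
tool_rot: [0.999, 0.034, -0.0, -0.0]
ft_force: [-0.7, -0.7, -1.9]
grip_width: 0.018
```

Run:
```python
from h import *
st();np.save('T5.npy',T_tool())
im=camera('wrist');cv2.imwrite('pics/w5.png',im[:,:,::-1]);st()
```

```text
t 4.50 pos [ 0.5113 -0.06    0.1569] yaw 3.94 zax [-0.0001  0.0001 -1.    ] F [-0.7001 -0.6945 -1.9362] M [-0.0037 -0.0755 -0.0055] w 0.0180
t 4.55 pos [ 0.5113 -0.0599  0.157 ] yaw 3.96 zax [-0.  0. -1.] F [ 0.562   0.2376 -1.6171] M [ 0.0472 -0.1364 -0.0347] w 0.0177
```

View pics/w5.png

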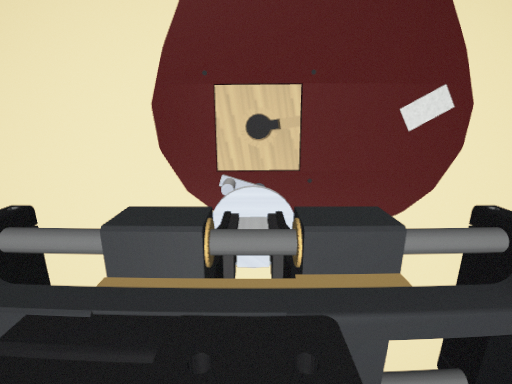

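```bash
cat > m5.py <<'E'
from h import *
im=cv2.imread('pics/w5.png'); T=np.load('T5.npy')
g=cv2.cvtColor(im,cv2.COLOR_BGR2GRAY)
x0,y0=205,75
m=np.zeros_like(g); m[95:160,225:295]=(g[95:160,225:295]<95)
n,l,s,c=cv2.connectedComponentsWithStats(m); i=1+np.argmax(s[1:,4]); mm=(l==i).astype(np.uint8);print(s[i])
op=cv2.morphologyEx(mm,cv2.MORPH_OPEN,cv2.getStructuringElement(cv2.MORPH_ELLIPSE,(15,15)))
cn=max(cv2.findContours(op,0,2)[0],key=cv2.contourArea); e=cv2.fitEllipse(cn); print('ell',e)
ys,xs=np.nonzero((mm>0)&(op==0)); k=xs>e[0][0]+8; xs,ys=xs[k],ys[k];print('key',xs.mean(),ys.mean(),len(xs),xs.max())
p=onplane('wrist',[e[0],[xs.mean(),ys.mean()]],.037,T);print(p, np.degrees(np.arctan2(*(p[1]-p[0])[[1,0]])),np.linalg.norm(p[1]-p[0]))
# light block face
w=((im[...,2]>120)&(im[...,1]>90)).astype(np.uint8); w[:78]=0;w[178:]=0;w[:,:208]=0;w[:,310:]=0
cn=max(cv2.findContours(w,0,2)[0],key=cv2.contourArea); q=cv2.approxPolyDP(cn,6,True).reshape(-1,2); print(q)
P=onplane('wrist',q,.037,T);print(P,P.mean(0))
print('edges deg',[np.degrees(np.arctan2(*(P[(i+1)%len(P)]-P[i])[[1,0]])) for i in range(len(P))])
print('post',onplane('wrist',[[228,185]],.078,T),onplane('wrist',[[225,179]],.051,T))
cv2.imwrite('pics/w5c.png',cv2.resize(im[75:200,205:310],(630,600*125//125+0),interpolation=cv2.INTER_CUBIC))
E
python3 m5.py
```

```text
[246 114  34  25 570]
ell ((258.5702819824219, 126.17362213134766), (23.66080665588379, 25.0153751373291), 83.58479309082031)
key 275.14864864864865 123.91891891891892 74 279
[[0.5126 0.0011 0.037 ]
 [0.5289 0.0044 0.037 ]] 11.636767354095769 0.016636236105694393
[[300  84]
 [214  85]
 [219 170]
 [298 169]]
[[ 0.5496  0.0439  0.037 ]
 [ 0.4667  0.0372  0.037 ]
 [ 0.4751 -0.0459  0.037 ]
 [ 0.5564 -0.0392  0.037 ]] [ 0.512 -0.001  0.037]
edges deg [np.float64(-175.35745569467502), np.float64(-84.23276212674335), np.float64(4.709893824629875), np.float64(94.67602375616313)]
post [[ 0.4882 -0.0514  0.078 ]] [[ 0.4829 -0.0519  0.051 ]]
```

View pics/w5c.png

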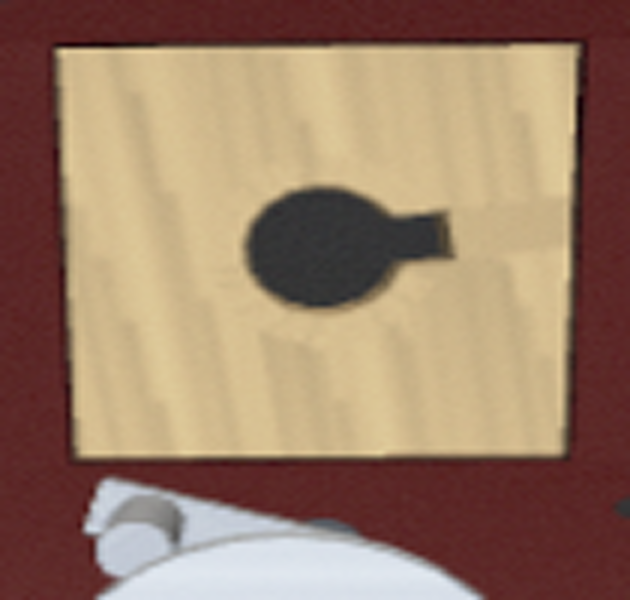

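The bore is at wrist (258.6,126.2), giving world (0.5126, 0.0011). The keyway points to (279,124), a yaw of about 11°. The guitar's yaw is about 5°, and the clip post is at (228,185).

Run:
```python
from h import *
to(.5123,.0025,.075,11.3)
```

```text
off cm [ 0.53 -6.22  8.2 ] rot deg [-0.    0.   -7.34]
```

drive_tool --plan '[{"offset":[0.2,-2.1,0],"delta_rot":[0,0,-2],"jaw":1},{"offset":[0.4,-4.2,0],"delta_rot":[0,0,-5],"jaw":1},{"offset":[0.5,-6.2,1],"delta_rot":[0,0,-7.3],"jaw":1},{"offset":[0.5,-6.2,3.5],"delta_rot":[0,0,-7.3],"jaw":1},{"offset":[0.5,-6.2,6],"delta_rot":[0,0,-7.3],"jaw":1},{"offset":[0.5,-6.2,8.2],"delta_rot":[0,0,-7.3],"jaw":1},{"offset":[0.5,-6.2,8.2],"delta_rot":[0,0,-7.3],"jaw":1},{"offset":[0.5,-6.2,8.2],"delta_rot":[0,0,-7.3],"jaw":1}]'

```text
time: 5.22
position: [0.5112, 0.0028, 0.0742]
tool_rot: [0.995, 0.098, -0.001, -0.0]
ft_force: [-0.5, 0.1, -1.2]
grip_width: 0.0175
```

Run:
```python
from h import *
for n in ['wrist','scene','side']:
    im=camera(n); st()
    if n=='wrist': cv2.imwrite('pics/w6.png',im[:,:,::-1])
    if n=='scene': a=cv2.resize(im[140:210,270:360],(400,311),interpolation=cv2.INTER_CUBIC)
    if n=='side': b=cv2.resize(im[210:280,195:285],(400,311),interpolation=cv2.INTER_CUBIC)
cv2.imwrite('pics/sc6.png',np.hstack([a,b])[:,:,::-1])
to(.5123,.0025,.0625,11.3)
```

```text
t 5.27 pos [0.5123 0.0025 0.0753] yaw 11.30 zax [ 0.  0. -1.] F [ 1.2569  0.5655 -2.1483] M [-0.0149 -0.0904 -0.0664] w 0.0178
t 5.32 pos [0.5129 0.0024 0.0759] yaw 11.30 zax [ 0.0018 -0.0004 -1.    ] F [ 0.1695  0.3339 -1.1147] M [ 0.0091 -0.1368 -0.0617] w 0.0174
t 5.37 pos [0.5132 0.0023 0.0763] yaw 11.29 zax [ 0.0028 -0.0006 -1.    ] F [ 0.2848  0.2168 -1.4458] M [ 0.0222 -0.1375 -0.0543] w 0.0180
off cm [-0.09 -0.04  1.38] rot deg [ 0.06 -0.15 -0.01]
```

View pics/sc6.png

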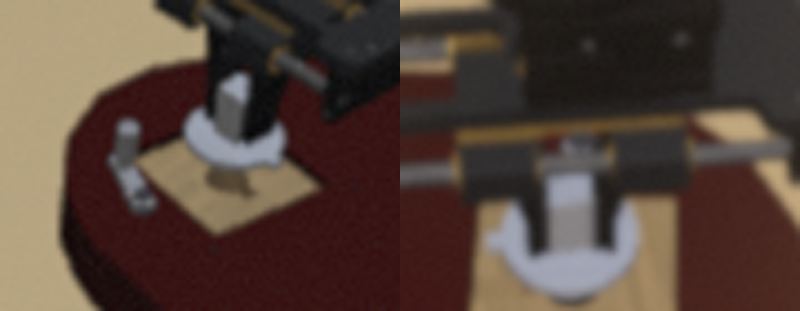

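View pics/w6.png

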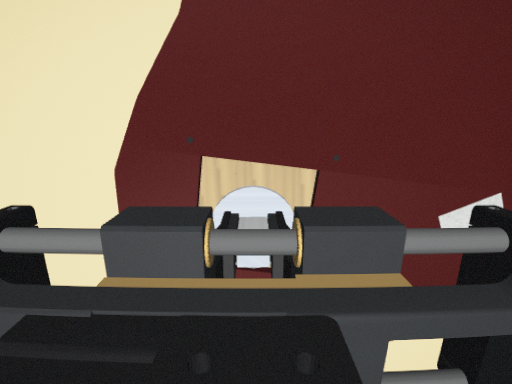

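drive_tool --plan '[{"offset":[0,0,0.4],"delta_rot":[0,0,0],"jaw":1},{"offset":[0,0,0.8],"delta_rot":[0,0,0],"jaw":1},{"offset":[0,0,1.1],"delta_rot":[0,0,0],"jaw":1},{"offset":[0,0,1.3],"delta_rot":[0,0,0],"jaw":1},{"offset":[0,0,1.4],"delta_rot":[0,0,0],"jaw":1},{"offset":[0,0,1.5],"delta_rot":[0,0,0],"jaw":1},{"offset":[0,0,1.6],"delta_rot":[0,0,0],"jaw":1},{"offset":[0,0,1.6],"delta_rot":[0,0,0],"jaw":1}]'

```text
time: 6.03
position: [0.5119, 0.0027, 0.0588]
tool_rot: [0.995, 0.099, -0.0, -0.0]
ft_force: [0.2, 0.7, -1.8]
grip_width: 0.018
```

Run:
```python
from h import *
st()
```

```text
t 6.03 pos [0.5119 0.0027 0.0588] yaw 11.31 zax [-0.0003  0.0001 -1.    ] F [ 0.2197  0.6712 -1.7611] M [ 0.0142 -0.1256  0.0037] w 0.0180
```

drive_tool --plan '[{"offset":[0,0,0.1],"delta_rot":[0,0,0],"jaw":1},{"offset":[0,0,0.2],"delta_rot":[0,0,0],"jaw":1},{"offset":[0,0,0.3],"delta_rot":[0,0,0],"jaw":1},{"offset":[0,0,0.4],"delta_rot":[0,0,0],"jaw":1},{"offset":[0,0,0.5],"delta_rot":[0,0,0],"jaw":1},{"offset":[0,0,0.5],"delta_rot":[0,0,0],"jaw":1},{"offset":[0,0,0.5],"delta_rot":[0,0,0],"jaw":1},{"offset":[0,0,0.5],"delta_rot":[0,0,0],"jaw":1}]'

```text
time: 6.7
position: [0.512, 0.0027, 0.054]
tool_rot: [0.995, 0.099, -0.0, -0.0]
ft_force: [0.1, 0.7, -1.1]
grip_width: 0.0178
```

Run:
```python
from h import *
st()
```

```text
t 6.70 pos [0.512  0.0027 0.054 ] yaw 11.31 zax [-0.  0. -1.] F [ 0.1051  0.6861 -1.0922] M [ 0.0529 -0.0744  0.0252] w 0.0178
```

No contact yet. I go on 3 mm, to where the key would touch the face if it is misaligned.

drive_tool --plan '[{"offset":[0,0,0.05],"delta_rot":[0,0,0],"jaw":1},{"offset":[0,0,0.1],"delta_rot":[0,0,0],"jaw":1},{"offset":[0,0,0.15],"delta_rot":[0,0,0],"jaw":1},{"offset":[0,0,0.2],"delta_rot":[0,0,0],"jaw":1},{"offset":[0,0,0.25],"delta_rot":[0,0,0],"jaw":1},{"offset":[0,0,0.3],"delta_rot":[0,0,0],"jaw":1},{"offset":[0,0,0.3],"delta_rot":[0,0,0],"jaw":1},{"offset":[0,0,0.3],"delta_rot":[0,0,0],"jaw":1}]'

```text
time: 7.37
position: [0.512, 0.0027, 0.0509]
tool_rot: [0.995, 0.099, -0.0, -0.0]
ft_force: [-0.7, -1.2, -1.5]
grip_width: 0.0176
```

Run:
```python
from h import *
st()
```

```text
t 7.37 pos [0.512  0.0027 0.0509] yaw 11.31 zax [-0.  0. -1.] F [-0.7405 -1.1856 -1.4552] M [ 0.006  -0.1326 -0.0185] w 0.0176
```

drive_tool --plan '[{"offset":[0,0,0.05],"delta_rot":[0,0,0],"jaw":1},{"offset":[0,0,0.1],"delta_rot":[0,0,0],"jaw":1},{"offset":[0,0,0.15],"delta_rot":[0,0,0],"jaw":1},{"offset":[0,0,0.2],"delta_rot":[0,0,0],"jaw":1},{"offset":[0,0,0.25],"delta_rot":[0,0,0],"jaw":1},{"offset":[0,0,0.3],"delta_rot":[0,0,0],"jaw":1},{"offset":[0,0,0.3],"delta_rot":[0,0,0],"jaw":1},{"offset":[0,0,0.3],"delta_rot":[0,0,0],"jaw":1}]'

```text
time: 8.03
position: [0.512, 0.0027, 0.0479]
tool_rot: [0.995, 0.099, -0.0, -0.0]
ft_force: [-0.3, -0.4, -1.5]
grip_width: 0.0179
```

Run:
```python
from h import *
st()
```

```text
t 8.03 pos [0.512  0.0027 0.0479] yaw 11.31 zax [-0.0001  0.     -1.    ] F [-0.2716 -0.411  -1.4852] M [-0.0373 -0.1032 -0.0292] w 0.0179
```

drive_tool --plan '[{"offset":[0,0,0.05],"delta_rot":[0,0,0],"jaw":1},{"offset":[0,0,0.1],"delta_rot":[0,0,0],"jaw":1},{"offset":[0,0,0.13],"delta_rot":[0,0,0],"jaw":1},{"offset":[0,0,0.16],"delta_rot":[0,0,0],"jaw":1},{"offset":[0,0,0.16],"delta_rot":[0,0,0],"jaw":1},{"offset":[0,0,0.16],"delta_rot":[0,0,0],"jaw":1},{"offset":[0,0,0.16],"delta_rot":[0,0,0],"jaw":1},{"offset":[0,0,0.16],"delta_rot":[0,0,0],"jaw":1}]'

```text
time: 8.7
position: [0.512, 0.0027, 0.0467]
tool_rot: [0.995, 0.099, 0.0, 0.0]
ft_force: [-1.6, -0.3, 5.1]
grip_width: 0.0179
```

Run:
```python
from h import *
st()
```

```text
t 8.70 pos [0.512  0.0027 0.0467] yaw 11.31 zax [ 0.0002 -0.0001 -1.    ] F [-1.6286 -0.2658  5.1183] M [ 0.0075  0.1109 -0.0184] w 0.0179
```

The push is now about 6.5 N at TCP height 46.7 mm, exactly the predicted seated height. I release and look.

drive_tool --plan '[{"offset":[0,0,0],"delta_rot":[0,0,0],"jaw":2.2},{"offset":[0,0,0],"delta_rot":[0,0,0],"jaw":2.8},{"offset":[0,0,0],"delta_rot":[0,0,0],"jaw":3.2},{"offset":[0,0,0],"delta_rot":[0,0,0],"jaw":3.2},{"offset":[0,0,-1],"delta_rot":[0,0,0],"jaw":3.2},{"offset":[0,0,-3],"delta_rot":[0,0,0],"jaw":3.2},{"offset":[0,0,-6],"delta_rot":[0,0,0],"jaw":3.2},{"offset":[0,0,-9],"delta_rot":[0,0,0],"jaw":3.2}]'

```text
time: 9.37
position: [0.5112, 0.0028, 0.1372]
tool_rot: [0.995, 0.098, -0.001, -0.0]
ft_force: [0.4, -0.2, 0.9]
grip_width: 0.0319
```

drive_tool --plan '[{"offset":[0,1.5,-1],"delta_rot":[0,0,0],"jaw":2},{"offset":[0,3.5,-2],"delta_rot":[0,0,0],"jaw":1},{"offset":[0,5.5,-3],"delta_rot":[0,0,0],"jaw":0},{"offset":[0,7,-4],"delta_rot":[0,0,0],"jaw":0},{"offset":[0,7,-4],"delta_rot":[0,0,0],"jaw":0},{"offset":[0,7,-4],"delta_rot":[0,0,0],"jaw":0},{"offset":[0,7,-4],"delta_rot":[0,0,0],"jaw":0},{"offset":[0,7,-4],"delta_rot":[0,0,0],"jaw":0}]'

```text
time: 10.03
position: [0.5246, -0.0647, 0.1757]
tool_rot: [0.995, 0.099, -0.001, -0.001]
ft_force: [0.0, -0.0, -0.7]
grip_width: 0.0006
```

Run:
```python
from h import *
st();np.save('T7.npy',T_tool())
for n in ['wrist','scene','side']:
    im=camera(n); 
    if n=='wrist': st();cv2.imwrite('pics/w7.png',im[:,:,::-1])
    if n=='scene': cv2.imwrite('pics/s7.png',im[:,:,::-1]);a=cv2.resize(im[140:210,270:360],(400,311),interpolation=cv2.INTER_CUBIC)
    if n=='side': cv2.imwrite('pics/d7.png',im[:,:,::-1]);b=cv2.resize(im[210:280,195:285],(400,311),interpolation=cv2.INTER_CUBIC)
cv2.imwrite('pics/sc7.png',np.hstack([a,b])[:,:,::-1])
```

```text
t 10.03 pos [ 0.5246 -0.0647  0.1757] yaw 11.36 zax [-0.0023  0.0011 -1.    ] F [ 0.0224 -0.049  -0.6698] M [-0.0187 -0.1302  0.0539] w 0.0006
t 10.08 pos [ 0.5247 -0.0647  0.1756] yaw 11.37 zax [-0.0021  0.001  -1.    ] F [ 0.5043  0.4518 -0.3619] M [-0.0026 -0.0844 -0.0248] w 0.0004
```

View pics/sc7.png

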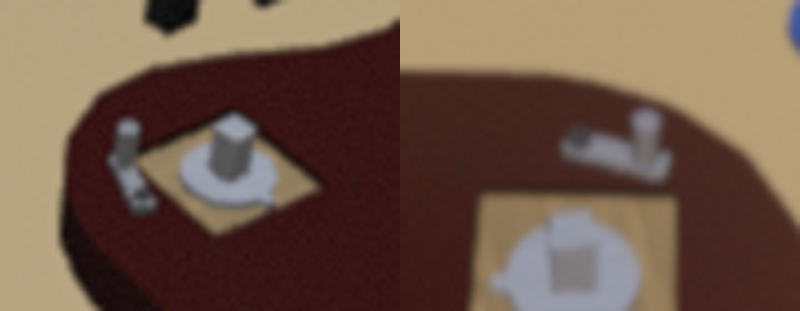

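View pics/w7.png

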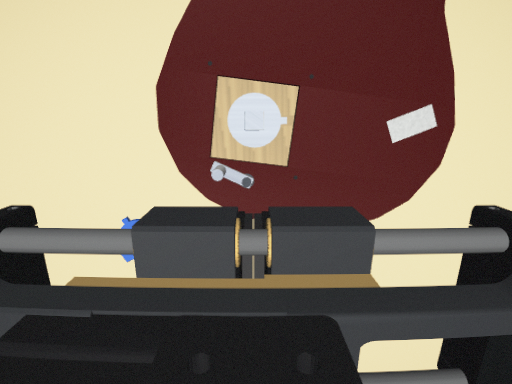

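The bushing stands upright and the flange lies flat on the face, tab at wrist (284,120). The clip pivot is at (248,182) and the post top at (218,174). Next I measure the clip.

```bash
cat > m7.py <<'E'
from h import *
T=np.load('T7.npy'); im=cv2.imread('pics/w7.png')
cv2.imwrite('pics/w7c.png',cv2.resize(im[70:200,200:310],(660,600),interpolation=cv2.INTER_CUBIC))
print('post',onplane('wrist',[[217.5,175]],.078,T),'piv',onplane('wrist',[[247.5,182]],.053,T))
print('flange',onplane('wrist',[[254,121]],.042,T))
y=np.radians(4.8); c=np.array([.512,-.0005]); piv=c+.062*np.array([np.sin(y),-np.cos(y)]);print('piv pred',piv)
for th in [1.6,1.4,1.2,.9,.6,.3,0]:
    a=y+np.pi/2+th; print(th,piv+.03*np.array([np.cos(a),np.sin(a)]))
E
python3 m7.py
```

```text
post [[ 0.4881 -0.0559  0.078 ]] piv [[ 0.5182 -0.0625  0.053 ]]
flange [[0.5125 0.0003 0.042 ]]
piv pred [ 0.5172 -0.0623]
1.6 [ 0.4874 -0.0657]
1.4 [ 0.4873 -0.0597]
1.2 [ 0.4884 -0.0538]
0.9 [ 0.4922 -0.0457]
0.6 [ 0.4982 -0.039 ]
0.3 [ 0.506  -0.0345]
0 [ 0.5147 -0.0324]
```

View pics/w7c.png

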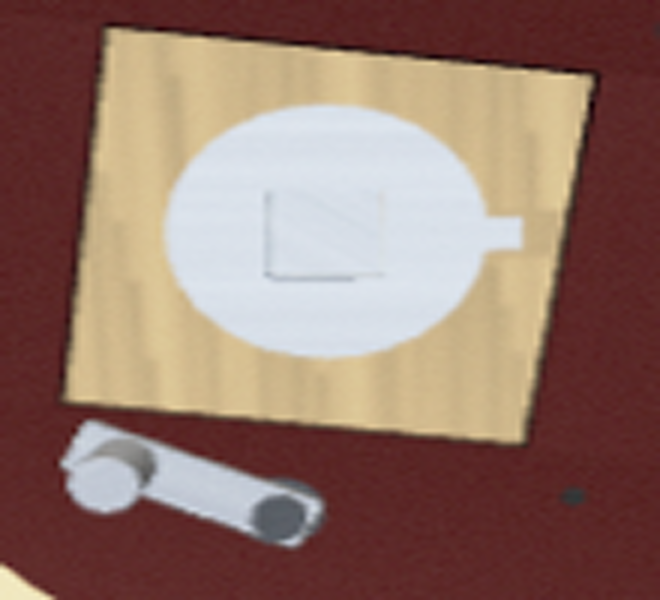

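Run:
```python
from h import *
st();to(.488,-.0558,.13,78)
```

```text
t 10.18 pos [ 0.5251 -0.065   0.1758] yaw 11.37 zax [-0.0016  0.0007 -1.    ] F [0.4357 0.2261 0.1983] M [ 0.038  -0.1305  0.027 ] w 0.0006
off cm [-3.45 -1.63  4.58] rot deg [ -0.1    0.04 -66.63]
```

drive_tool --plan '[{"offset":[-0.4,-0.2,0.5],"delta_rot":[0,0,-7],"jaw":1},{"offset":[-0.8,-0.4,1],"delta_rot":[0,0,-14],"jaw":2},{"offset":[-1.3,-0.6,1.6],"delta_rot":[0,0,-21],"jaw":3},{"offset":[-1.8,-0.8,2.2],"delta_rot":[0,0,-28],"jaw":4},{"offset":[-2.2,-1,2.8],"delta_rot":[0,0,-35],"jaw":4},{"offset":[-2.6,-1.2,3.4],"delta_rot":[0,0,-42],"jaw":4},{"offset":[-3,-1.4,4],"delta_rot":[0,0,-49],"jaw":4},{"offset":[-3.4,-1.6,4.6],"delta_rot":[0,0,-56],"jaw":4}]'

```text
time: 10.85
position: [0.4888, -0.0563, 0.1298]
tool_rot: [0.831, 0.557, -0.0, -0.0]
ft_force: [0.6, -0.5, 0.2]
grip_width: 0.0383
```

drive_tool --plan '[{"offset":[0,0,0],"delta_rot":[0,0,-5],"jaw":4},{"offset":[0,0,0],"delta_rot":[0,0,-10],"jaw":4},{"offset":[0,0,0],"delta_rot":[0,0,-10],"jaw":4},{"offset":[0,0,0],"delta_rot":[0,0,-10],"jaw":4},{"offset":[0,0,0],"delta_rot":[0,0,-10],"jaw":4},{"offset":[0,0,0],"delta_rot":[0,0,-10],"jaw":4},{"offset":[0,0,0],"delta_rot":[0,0,-10],"jaw":4},{"offset":[0,0,0],"delta_rot":[0,0,-10],"jaw":4}]'

```text
time: 11.52
position: [0.4893, -0.0569, 0.1304]
tool_rot: [0.781, 0.624, 0.0, 0.0]
ft_force: [-0.4, 1.0, 0.2]
grip_width: 0.0397
```

Run:
```python
from h import *
st()
im=camera('wrist');cv2.imwrite('pics/w8.png',im[:,:,::-1])
st();to(.488,-.0558,.057,78)
```

```text
t 11.52 pos [ 0.4893 -0.0569  0.1304] yaw 77.28 zax [ 0.0002 -0.     -1.    ] F [-0.352   0.9929  0.2445] M [ 0.1023 -0.1069  0.0029] w 0.0397
t 11.57 pos [ 0.4893 -0.057   0.1304] yaw 77.29 zax [ 0.0001 -0.     -1.    ] F [0.1095 0.1352 0.433 ] M [ 0.0883 -0.1479 -0.0535] w 0.0402
off cm [ 0.08 -0.15  7.34] rot deg [ 0.01  0.   -0.71]
```

View pics/w8.png

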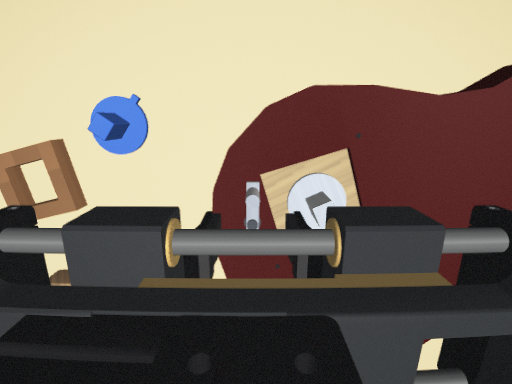

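Run:
```python
from h import *
im=cv2.imread('pics/w8.png');cv2.imwrite('pics/w8c.png',cv2.resize(im[170:245,205:305],(800,600),interpolation=cv2.INTER_CUBIC))
print(proj('wrist',[[.4881,-.0559,.078],[.5175,-.0622,.051]],T_tool()))
```

```text
[[252.3673 202.3299]
 [252.7604 224.918 ]]
```

View pics/w8c.png

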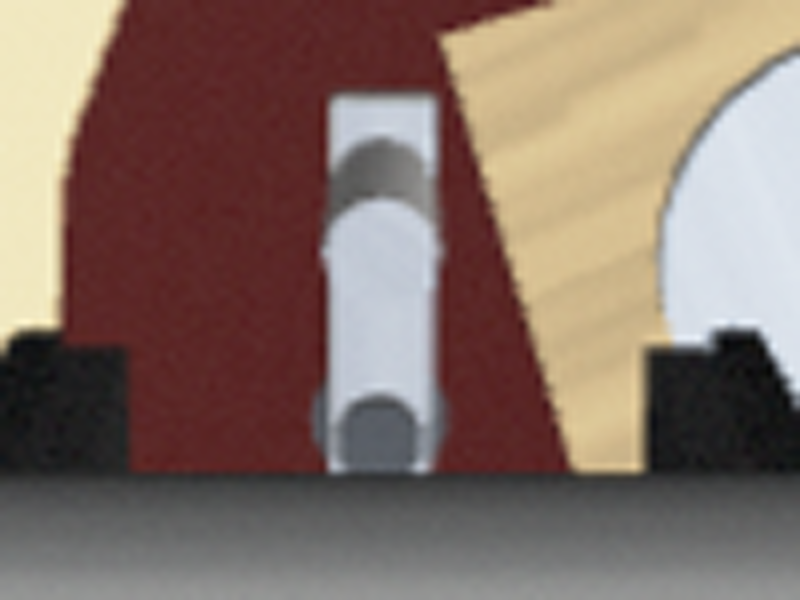

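The crop confirms it: post top at (252.7,202) against a prediction of (252.4,202), and pivot at (252.5,224). I descend around the post and close to a loose cage.

drive_tool --plan '[{"offset":[0.1,-0.1,1.5],"delta_rot":[0,0,0],"jaw":4},{"offset":[0.1,-0.1,3],"delta_rot":[0,0,0],"jaw":4},{"offset":[0.1,-0.1,4.5],"delta_rot":[0,0,0],"jaw":4},{"offset":[0.1,-0.1,6],"delta_rot":[0,0,0],"jaw":4},{"offset":[0.1,-0.1,7.2],"delta_rot":[0,0,0],"jaw":4},{"offset":[0.1,-0.1,7.2],"delta_rot":[0,0,0],"jaw":3},{"offset":[0.1,-0.1,7.2],"delta_rot":[0,0,0],"jaw":2},{"offset":[0.1,-0.1,7.2],"delta_rot":[0,0,0],"jaw":1.6}]' --squeeze 5

```text
time: 12.23
position: [0.4889, -0.0559, 0.0588]
tool_rot: [0.781, 0.625, 0.0, 0.0]
ft_force: [0.5, -0.1, 0.0]
grip_width: 0.0273
```

Run:
```python
from h import *
st()
o=get_obs();T=T_tool(o);R0=T[:3,:3]
piv=np.array([.5175,-.0622]);y=4.8
p0=np.array([.4881,-.0559])
for th in [73,66,59,52,45,38,31,24,17,10,3,0]:
    a=np.radians(y+90+th); p=piv+.030*np.array([np.cos(a),np.sin(a)])
    d=R0.T@np.r_[p-p0,0]*100
    print(th,p,d.round(2),'wz',73-th)
```

```text
t 12.23 pos [ 0.4889 -0.0559  0.0588] yaw 77.30 zax [ 0.0007 -0.0003 -1.    ] F [ 0.4607 -0.0642  0.0325] M [ 0.0752 -0.1655 -0.0238] w 0.0273
73 [ 0.4882 -0.0559] [0.01 0.01 0.  ] wz 0
66 [ 0.4892 -0.0523] [ 0.37  0.03 -0.  ] wz 7
59 [ 0.4906 -0.049 ] [0.73 0.09 0.  ] wz 14
52 [ 0.4924 -0.0458] [1.08 0.2  0.  ] wz 21
45 [ 0.4946 -0.0428] [1.42 0.35 0.  ] wz 28
38 [ 0.4971 -0.0402] [1.73 0.53 0.  ] wz 35
31 [ 0.5    -0.0379] [2.02 0.76 0.  ] wz 42
24 [ 0.503  -0.0359] [2.28 1.02 0.  ] wz 49
17 [ 0.5064 -0.0343] [2.5  1.31 0.  ] wz 56
10 [ 0.5098 -0.0332] [2.69 1.62 0.  ] wz 63
3 [ 0.5134 -0.0325] [2.84 1.96 0.  ] wz 70
0 [ 0.515  -0.0323] [2.89 2.1  0.  ] wz 73
```

drive_tool --plan '[{"offset":[0,0,0],"delta_rot":[0,0,0],"jaw":1.6},{"offset":[0,0,0],"delta_rot":[0,0,0],"jaw":1.6},{"offset":[0.37,0.03,0],"delta_rot":[0,0,7],"jaw":1.6},{"offset":[0.73,0.09,0],"delta_rot":[0,0,14],"jaw":1.6},{"offset":[1.08,0.2,0],"delta_rot":[0,0,21],"jaw":1.6},{"offset":[1.42,0.35,0],"delta_rot":[0,0,28],"jaw":1.6},{"offset":[1.73,0.53,0],"delta_rot":[0,0,35],"jaw":1.6},{"offset":[1.73,0.53,0],"delta_rot":[0,0,35],"jaw":1.6}]'

```text
time: 12.9
position: [0.4983, -0.0401, 0.0591]
tool_rot: [0.933, 0.36, 0.001, 0.001]
ft_force: [0.2, -0.4, -0.9]
grip_width: 0.016
```

Run:
```python
from h import *
st()
o=get_obs();T=T_tool(o);R0=T[:3,:3]
im=camera('side');cv2.imwrite('pics/d9.png',im[200:300,185:285][:,:,::-1].repeat(5,0).repeat(5,1))
piv=np.array([.5175,-.0622]);y=4.8
p0=o['position'][:2]
for th in [38,31,24,17,10,3,0]:
    a=np.radians(y+90+th); p=piv+.030*np.array([np.cos(a),np.sin(a)])
    print(th,p,(R0.T@np.r_[p-p0,0]*100).round(2))
```

```text
t 12.90 pos [ 0.4983 -0.0401  0.0591] yaw 42.22 zax [ 0.0018 -0.0006 -1.    ] F [ 0.2144 -0.3543 -0.8982] M [-0.0093 -0.1311 -0.0045] w 0.0160
38 [ 0.4971 -0.0402] [-0.1  -0.07 -0.  ]
31 [ 0.5    -0.0379] [ 0.27 -0.05  0.  ]
24 [ 0.503  -0.0359] [0.63 0.01 0.  ]
17 [ 0.5064 -0.0343] [0.98 0.12 0.  ]
10 [ 0.5098 -0.0332] [1.32 0.27 0.  ]
3 [ 0.5134 -0.0325] [1.63 0.45 0.  ]
0 [ 0.515  -0.0323] [1.76 0.55 0.  ]
```

View pics/d9.png

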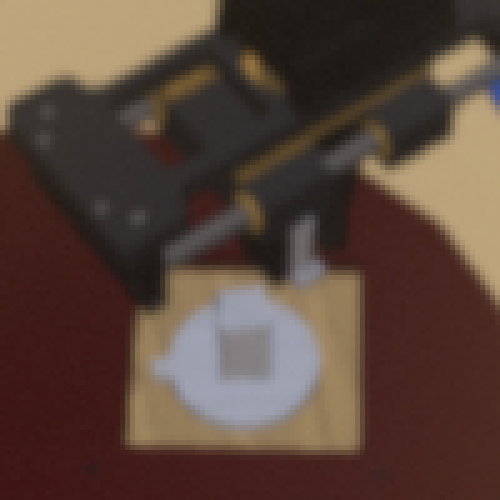

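drive_tool --plan '[{"offset":[0.27,-0.05,0],"delta_rot":[0,0,7],"jaw":1.6},{"offset":[0.63,0,0],"delta_rot":[0,0,14],"jaw":1.6},{"offset":[0.98,0.12,0],"delta_rot":[0,0,21],"jaw":1.6},{"offset":[1.32,0.27,0],"delta_rot":[0,0,28],"jaw":1.6},{"offset":[1.5,0.36,0],"delta_rot":[0,0,32],"jaw":1.6},{"offset":[1.63,0.45,0],"delta_rot":[0,0,35],"jaw":1.6},{"offset":[1.7,0.5,0],"delta_rot":[0,0,37],"jaw":1.6},{"offset":[1.76,0.55,0],"delta_rot":[0,0,38],"jaw":1.6}]'

```text
time: 13.62
position: [0.5135, -0.0323, 0.0586]
tool_rot: [0.999, 0.038, -0.001, -0.0]
ft_force: [-2.0, -1.2, 0.2]
grip_width: 0.0157
```

Run:
```python
from h import *
st()
```

```text
t 13.62 pos [ 0.5135 -0.0323  0.0586] yaw 4.41 zax [-0.0012  0.0001 -1.    ] F [-2.0488 -1.2479  0.1922] M [-0.1304  0.1162  0.0213] w 0.0157
```

Next I push on in small steps until the stop is felt.

drive_tool --plan '[{"offset":[0.05,0,0],"delta_rot":[0,0,0],"jaw":1.6},{"offset":[0.1,0,0],"delta_rot":[0,0,0],"jaw":1.6},{"offset":[0.15,0,0],"delta_rot":[0,0,0],"jaw":1.6},{"offset":[0.2,0,0],"delta_rot":[0,0,0],"jaw":1.6},{"offset":[0.2,0,0],"delta_rot":[0,0,0],"jaw":1.6},{"offset":[0.2,0,0],"delta_rot":[0,0,0],"jaw":1.6},{"offset":[0.2,0,0],"delta_rot":[0,0,0],"jaw":1.6},{"offset":[0.2,0,0],"delta_rot":[0,0,0],"jaw":1.6}]'

```text
time: 14.28
position: [0.5159, -0.0319, 0.0583]
tool_rot: [0.999, 0.038, -0.0, -0.0]
ft_force: [-1.6, 0.9, 0.9]
grip_width: 0.0159
```

Run:
```python
from h import *
st()
```

```text
t 14.28 pos [ 0.5159 -0.0319  0.0583] yaw 4.32 zax [-0.0006  0.0003 -1.    ] F [-1.6081  0.8583  0.8621] M [ 0.2208  0.2233 -0.012 ] w 0.0159
```

drive_tool --plan '[{"offset":[0.05,0,0],"delta_rot":[0,0,0],"jaw":1.6},{"offset":[0.1,0,0],"delta_rot":[0,0,0],"jaw":1.6},{"offset":[0.15,0,0],"delta_rot":[0,0,0],"jaw":1.6},{"offset":[0.2,0,0],"delta_rot":[0,0,0],"jaw":1.6},{"offset":[0.2,0,0],"delta_rot":[0,0,0],"jaw":1.6},{"offset":[0.2,0,0],"delta_rot":[0,0,0],"jaw":1.6},{"offset":[0.2,0,0],"delta_rot":[0,0,0],"jaw":1.6},{"offset":[0.2,0,0],"delta_rot":[0,0,0],"jaw":1.6}]'

```text
time: 14.95
position: [0.5168, -0.0318, 0.0582]
tool_rot: [0.999, 0.038, -0.001, -0.0]
ft_force: [-4.6, -0.8, 2.2]
grip_width: 0.0161
```

Run:
```python
from h import *
st()
```

```text
t 14.95 pos [ 0.5168 -0.0318  0.0582] yaw 4.33 zax [-0.003   0.0004 -1.    ] F [-4.5639 -0.8485  2.2199] M [-0.0161  0.8009 -0.0218] w 0.0161
```

drive_tool --plan '[{"offset":[0.05,0,0],"delta_rot":[0,0,0],"jaw":1.6},{"offset":[0.1,0,0],"delta_rot":[0,0,0],"jaw":1.6},{"offset":[0.15,0,0],"delta_rot":[0,0,0],"jaw":1.6},{"offset":[0.15,0,0],"delta_rot":[0,0,0],"jaw":1.6},{"offset":[0.15,0,0],"delta_rot":[0,0,0],"jaw":1.6},{"offset":[0.15,0,0],"delta_rot":[0,0,0],"jaw":1.6},{"offset":[0.15,0,0],"delta_rot":[0,0,0],"jaw":1.6},{"offset":[0.15,0,0],"delta_rot":[0,0,0],"jaw":1.6}]'

```text
time: 15.62
position: [0.5168, -0.0317, 0.0581]
tool_rot: [0.999, 0.038, -0.003, -0.0]
ft_force: [-7.4, -1.7, 3.5]
grip_width: 0.0165
```

Run:
```python
from h import *
st()
```

```text
t 15.62 pos [ 0.5168 -0.0317  0.0581] yaw 4.36 zax [-0.006   0.0005 -1.    ] F [-7.3721 -1.6856  3.5337] M [-0.1528  1.2043 -0.0091] w 0.0165
```

The position has stopped while the force rises, so the clip is at its stop. I back off to relieve the push, open and rise.

drive_tool --plan '[{"offset":[-0.2,0,0],"delta_rot":[0,0,0],"jaw":1.8},{"offset":[-0.3,0,0],"delta_rot":[0,0,0],"jaw":2.4},{"offset":[-0.3,0,0],"delta_rot":[0,0,0],"jaw":3},{"offset":[-0.3,0,0],"delta_rot":[0,0,0],"jaw":3},{"offset":[-0.3,0,-1],"delta_rot":[0,0,0],"jaw":3},{"offset":[-0.3,0,-4],"delta_rot":[0,0,0],"jaw":3},{"offset":[-0.3,0,-7],"delta_rot":[0,0,0],"jaw":3},{"offset":[-0.3,0,-10],"delta_rot":[0,0,0],"jaw":3}]'

```text
time: 16.28
position: [0.5171, -0.0322, 0.16]
tool_rot: [0.999, 0.038, 0.0, 0.0]
ft_force: [0.7, 0.6, 0.1]
grip_width: 0.0296
```

drive_tool --plan '[{"offset":[0,2,-1],"delta_rot":[0,0,0],"jaw":3},{"offset":[0,4,-2],"delta_rot":[0,0,0],"jaw":3},{"offset":[0,6,-2],"delta_rot":[0,0,0],"jaw":3},{"offset":[0,7,-2],"delta_rot":[0,0,0],"jaw":3},{"offset":[0,7,-2],"delta_rot":[0,0,0],"jaw":3},{"offset":[0,7,-2],"delta_rot":[0,0,0],"jaw":3},{"offset":[0,7,-2],"delta_rot":[0,0,0],"jaw":3},{"offset":[0,7,-2],"delta_rot":[0,0,0],"jaw":3}]'

```text
time: 16.95
position: [0.5214, -0.1007, 0.1779]
tool_rot: [0.999, 0.038, -0.001, -0.001]
ft_force: [0.4, -0.1, 0.4]
grip_width: 0.0301
```

Run:
```python
from h import *
st();np.save('T10.npy',T_tool())
im=camera('wrist');cv2.imwrite('pics/w10.png',im[:,:,::-1])
w=cv2.resize(im[70:200,190:320],(400,400),interpolation=cv2.INTER_CUBIC)
im=camera('scene');cv2.imwrite('pics/s10.png',im[:,:,::-1])
a=cv2.resize(im[140:210,280:350],(400,400),interpolation=cv2.INTER_CUBIC)
cv2.imwrite('pics/c10.png',np.hstack([w,a])[:,:,::-1])
```

```text
t 16.95 pos [ 0.5214 -0.1007  0.1779] yaw 4.36 zax [-0.0014  0.001  -1.    ] F [ 0.4373 -0.0691  0.3621] M [ 0.0087 -0.0946 -0.0257] w 0.0301
```

View pics/c10.png

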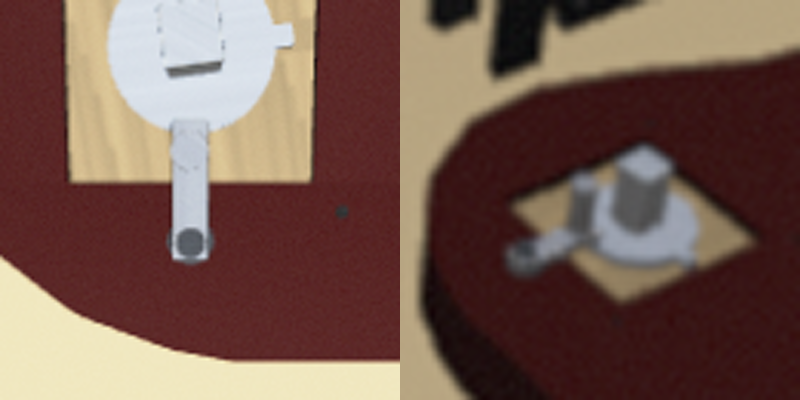

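View pics/s10.png

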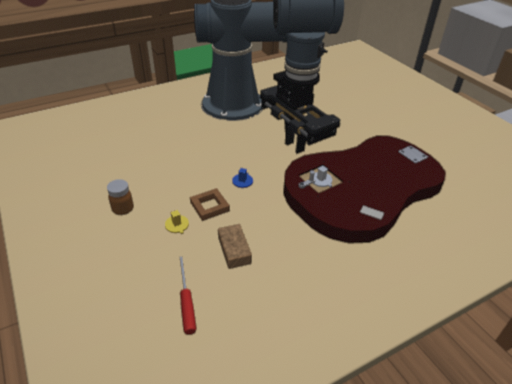

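The clip lies parallel to the cavity's sides with its tip over the flange. The flange is flat, and the other objects are at their starting pixels.

Run:
```python
from h import *
st(); print(hand_in())
```

```text
t 17.05 pos [ 0.5216 -0.1009  0.178 ] yaw 4.37 zax [-0.001   0.0006 -1.    ] F [0.8341 0.3184 0.0445] M [-0.0175 -0.1409  0.0049] w 0.0297
the job is handed in; nothing more can be done
None
```

The bushing is seated in the keyed pocket and the steel clip is swung fully over its flange. I handed the job in at about 17 s.

- **Bushing:** I took it from the stand and lined it up with the keyway as measured in the wrist camera, at a yaw of about 11.3°. The key dropped in on the first try. The flange touched the face at the predicted height with about 6.5 N of push, and I saw no earlier contact in the readings between steps.
- **Clip:** I guided the post round its arc until it stopped moving while the force rose to about 7 N. Then I backed off, opened the gripper and moved clear.

The last pictures show the flange flat, the clip's tip over it and parallel to the cavity's sides. The screwdriver, cork block, jar and the blue and yellow look-alikes stand where they were. No check failed or disagreed, but I judged the final clip angle by eye and from the push against the stop, not from a measured angle.

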